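# Let down the rack hoist and hang the lewis on its hook

### The arm

A 6-joint arm with a two-finger parallel gripper is mounted at the origin on the work surface. World frame = base frame: x ahead of the robot, y to its left, z up, the work surface at z = 0. Lengths are in m, angles in rad, forces in N, time in s.
With the tool pointing down it reaches from about 0.3 to 0.875 m from the base axis. Payload 6.4 kg.
Tool frame: the origin (TCP) lies midway between the tips of the shut fingers; the grasp point (between the pads) lies 19 mm behind it; z points along the fingers, y is the line along which they close (so a half turn about z gives the same grasp; the last joint's range is limited). The gripper opens to 85 mm and grips with 20 to 120 N. Pads are 22 mm wide; open, the fingers measure 114 mm over their backs; the gripper's body (76 mm by 85 mm) begins 54 mm behind the grasp point. The pads swing forward as they close: fully open they stand 13 mm farther back than shut.
Start: joints at [-1.439, 0.181, 1.607, -0, 1.354, -0.206], TCP at [0.191, -0.543, 0.231] pointing down, gripper open.
Joint ranges: [-2.99, 2.99], [-0.89, 2.07], [0.3, 2.58], [-1.14, 4.28], [0, 2.63], [-3.12, 3.12]. Speed limits (rad/s): [2.57, 2.57, 3.01, 3.14, 3.14, 3.14].

### API

Orientations are given as a unit quaternion [w, x, y, z].
In Python, from bench import status, camera, ctrl gives the robot as it stands. The module is installed in compiled form; this text tells all that it offers.
- The arm moves only by the shell command python3 -m handwheel 'ROWS'. ROWS is JSON, a list that holds one entry, the list of rows, each a list of 7 numbers: the opening, from -1 (shut) to 1 (fully open), then the shift along the tool's x, y, z in cm, then the turn, a rotation vector about the tool's x, y, z in degrees. A call has 1 to 10 rows; each row is the pose to reach, as a shift and turn from the pose commanded when the call began, along the tool's axes at that moment; what a row does not reach only later rows make up. A row lasts 1/8 s, in which the tool goes at most 62.5 mm and 10.7 degrees, less where a joint would pass 70% of its speed; a pose out of reach is approached as far as the arm can. A call with a gripper value outside its range is refused whole. The fingers move at their own pace and stop on an object; the grip force is fixed at half the most. Time passes only in rows, so rows that repeat a pose let the fingers close. It gives the time, the measured TCP pose, the force, the opening and the grip force at its end, in the units of the state.
- status.get_obs(): the state, without advancing time (a new reading comes with each control period).
- camera(name): name is "scene" or "top" or "wrist"; returns a dict with "frame" (420x560x3 uint8, blue, green, red), "depth" (420x560 float32, m along the optical axis (not along the pixel's ray), 0 where there is no reading), "fx", "fy", "cx", "cy" (pixels), "extrinsics" (4x4, takes a point from camera to world coordinates); the wrist camera has in their place "hand_eye" (4x4, takes a point from camera to tool coordinates, whose origin is the TCP and whose axes are the flange's). Camera axes: x right, y down, z forward; pixel columns grow to the right and rows downward; lengths in m; the calibration is good to about 2 mm. A picture is of the moment at which its call begins: read the wrist's pose just before it.
- ctrl.hand_in(): hands the job in; it is judged then, once.
The state is a dict: "time_s": time; "q": joint angles; "dq": joint speeds; "joint_efforts": joint torques, N m; "eef_pos": TCP position; "eef_rot": TCP orientation; "wrist_force": force on the tool from outside, world axes, zero at the start; "torque": the same for the moment, N m; "opening": opening from 0.0 (shut) to 1.0 (fully open); "grasp_force": force on a finger pad.
Only numpy, scipy, OpenCV 4.12 (cv2) and the standard library are available. Lean on these libraries where they do the work, as an engineer would, in place of code of your own. Each camera call takes 0.05 s, during which the arm holds its last target. There are 200 camera calls.

### The job

Lift the hoist's pawl clear of its toothed wheel and hold it up while the hook runs down, and drop it back into the teeth when the inside of the hook's bowl is level with the top of the stone finial. Then hang the steel lewis on the hook by its shackle, and before letting go tug it down gently, with about a kilo of pull, to be sure that it is held. Leave the clamped finial and the other tools as they are.

Things in the scene. Friction and masses are not known exactly. Their poses are not given: they have to be found in the camera images.
- pawl_ball (a point): Centre of the black ball knob, 22 mm across, on a 10 mm steel stem on the free end of the hoist's ratchet pawl; 204 mm above the bench with the pawl down. Take it from above. Under it the pawl's bar (10 mm wide) has its top 36 mm below the ball's centre. The ball lies 80 mm along the hoist's -x from the pawl's pin and 46 mm above it.
- pawl_pin (a point): Centre of the pin on which the pawl turns, 158 mm above the bench, a level axis along the hoist's y. As the pawl is lifted the ball rises on an arc about this pin. The axes of this point are the pawl's, so they are the hoist's while the pawl is down.
- pawl (a joint): Lift of the pawl in rad: 0 is seated in the teeth of the ratchet wheel, about 0.1 just clears them, 0.25 (the ball 18 mm up and 14 mm towards the pin) is well clear, 0.6 is the most. About 4 N at the ball lift it; let go, it falls back by its own weight.
- mast (a joint): Height in m (0 to 0.13) of the rack mast, its jib and hook above their lowest position; the mast is geared to the drum with the ratchet wheel. Pawl up, the mast sinks by its own weight at about 22 mm/s against a drag brake; pawl dropped, it runs on to the next tooth, up to 8.4 mm, and is held. It cannot be wound up again: the crank is off.
- wheel_centre (a point): Centre of the steel ratchet wheel, 90 mm across, 12 mm thick, 12 saw teeth, on the drum at the hoist's -y end, 105 mm above the bench; the pawl drops into its teeth from above. Its axes turn with the wheel.
- hoist: Cast-iron bench rack hoist, bolted down; origin on the bench under the middle of its 30 mm square steel mast; its x axis points away from the robot and to its right (yaw -0.75 to -0.35 rad). Foot: 80 mm to -x, 125 to -y, 65 to +y; case 152 mm tall. The pawl is in the plane 87 mm to -y of the mast. The jib (36 mm wide) runs along +y from the mast's head; the hook hangs 160 mm from the mast.
- hook_bowl (a point): Lowest point of the inside of the iron hook's bowl, where a shackle rests. The hook, of 12 mm round bar, opens towards the hoist's -x; its bowl is 40 mm across inside. The shank hangs straight above this point and bends away to +x from 61 mm above it; the jib's underside is 95 mm above it. The hook is hung on a spring and sinks 1 mm for each 2 N of pull, 20 mm at most.
- hook_tip (a point): Top of the hook's upturned tip, 29 mm above the inside of the bowl and 29 mm from it along the hoist's -x. A bar enters the hook level from that side, between this height and the bend of the shank 32 mm higher, and then goes down into the bowl.
- lewis: Three-legged steel lewis standing on its legs: three flat legs side by side along its y, together 48 mm wide at the foot, 36 mm at the top, 22 mm thick along x, 88 mm tall; a cross pin 69 mm long at 76 mm; on it a stiff, upright iron bow shackle. 165 mm tall, 0.6 to 0.8 kg. Origin: centre of its underside, z up; x passes through the shackle's eye, away from the robot (yaw -0.6 to -0.1 rad).
- lewis_grip (a point): Middle of the lewis's legs, 42 mm above its feet, 42 mm wide along y: take it here across the legs, with the gripper leaning back about 45 degrees along the lewis's -x so as to stay clear of the shackle, jib and hook.
- lewis_crown (a point): Centre of the shackle's 10 mm bar at the middle of its crown, 160 mm above the lewis's feet. The eye below it is 40 mm wide and open for 67 mm down to the top of the legs. Hung up, this point lies 5 mm above hook_bowl.
- finial_top (a point): Top of the yellow limestone finial, 200 mm above the bench. The finial (88 mm square at its plinth) is pinned by a toggle clamp on its plywood board, 240 by 150 mm, bolted down.
- dummy: Round iron mason's hammer stood on its head, wooden handle up: 66 mm across, 176 mm tall; origin: centre of its underside. Leave it.
- wedge: Grey slate wedge, 100 by 44 by 22 mm, lying; origin: centre of its underside. It and the lewis may change places. Leave it.
- riffler: Bronze riffler with curved tips, 185 mm long, 17 mm high at the tip, lying along its x; origin: its middle. Leave it.
- punch: Stainless pin punch, 95 mm long, 14 mm thick, lying along its x; origin: its middle. Leave it.
- crank: The hoist's iron crank, taken off: 140 mm bar lying along its x with an upright wooden grip (22 mm across, 85 mm tall) at its -x end; origin: its middle, on the bench. Leave it.
- chisel: Stone chisel, 190 mm long, 14 mm thick, lying along its x; origin: its middle. Leave it.
- eyebolt: Steel eyebolt lying flat, 90 mm long, 12 mm high; origin: near its eye. Leave it.

How it is judged:
On the way, in this order (a step that is already met when the one before it is completed fails the run):
1. the pawl is held lifted clear of the wheel and the hook is running down (value of joint pawl above 0.1 rad and velocity of joint mast below -0.01 m/s and contact force between the fingers and pawl above 0.2 N), for 0.2 s.
2. the pawl is back in the teeth and let go, and the hook stands level with the finial's top (within 15 mm) (value of joint pawl below 0.03 rad and velocity of joint mast above -0.002 m/s and contact force between the fingers and pawl below 0.1 N and z of hook_bowl in the frame of finial_top between -0.015 and 0.015 m), for 0.3 s.
3. the shackle's crown is in the hook's bowl, below the hook's tip, with the lewis still in the gripper (distance between lewis_crown and hook_bowl below 0.02 m and contact force between the fingers and lewis above 1 N), for 0.05 s.
4. still in the gripper, the lewis is tugged down on the hook (11.5 N or more on the hook, its weight included) (contact force between lewis and hook above 11.5 N and contact force between the fingers and lewis above 1 N and distance between lewis_crown and hook_bowl below 0.012 m), for 0.2 s.
At the end, for the whole second after the job is handed in: The lewis hangs at rest by its shackle in the hook's bowl (crown within 12 mm, tilt under 0.15 rad), its weight on the hook and let go; the pawl is seated and the mast stands still; the inside of the bowl is level with the finial's top: 15 mm above to 22 mm below it, loaded (distance between lewis_crown and hook_bowl below 0.012 m and contact force between lewis and hook above 4 N and angle between lewis's own z axis and vertical below 0.15 rad and linear speed of lewis below 0.03 m/s and value of joint pawl below 0.03 rad and velocity of joint mast above -0.002 m/s and z of hook_bowl in the frame of finial_top between -0.022 and 0.015 m); the robot touches nothing.
It fails at once if the lewis is pulled on the hook harder than gently (over 28 N, weight included) (contact force between lewis and hook above 28 N).
It fails at once if the cracked finial is pushed with more than 4 N (contact force between any of the arm, the fingers, lewis and finial above 4 N).
It fails at once if another tool is moved by more than 30 mm (distance of any of dummy, wedge, riffler, punch, crank, chisel, eyebolt from where it was at the start of the episode above 0.03 m).
It also fails if it takes over 61 s, if anything falls off the work surface, if the arm or the gripper's body presses on something with over 40 N, if the wrist force passes 120 N, or if a joint passes its speed limit or range.

## Working session

There is one attempt and no reset: what is moved stays moved. The work goes in short steps, Python scripts to look and compute and a shell command to move; the robot and the scene stay as the last step left them, time stands still between calls to the robot, and variables do not carry over. Pictures are saved under pics/ and viewed, at most 10 in all, crops included, and the job is handed in when it is done.

```bash
mkdir -p pics
cat > h.py <<'E'
import numpy as np, cv2
from bench import status, camera, ctrl
from scipy.spatial.transform import Rotation as R
def tool():
    o=status.get_obs(); q=o["eef_rot"]; T=np.eye(4)
    T[:3,:3]=R.from_quat([q[1],q[2],q[3],q[0]]).as_matrix(); T[:3,3]=o["eef_pos"]; return T
def cam(n):
    T=tool(); c=camera(n); c["E"]=T@c["hand_eye"] if n=="wrist" else np.array(c["extrinsics"]); return c
def cloud(c):
    d=c["depth"]; v,u=np.mgrid[:d.shape[0],:d.shape[1]]
    P=np.stack([(u-c["cx"])/c["fx"]*d,(v-c["cy"])/c["fy"]*d,d],-1)
    W=P@c["E"][:3,:3].T+c["E"][:3,3]; W[d==0]=np.nan; return W
def ray(c,u,v,z):
    r=c["E"][:3,:3]@np.array([(u-c["cx"])/c["fx"],(v-c["cy"])/c["fy"],1]); o=c["E"][:3,3]
    return o+r*(z-o[2])/r[2]
def save(c,f): cv2.imwrite("pics/"+f,c["frame"])
E
python3 - <<'E'
from h import *
import pickle
for n in ("scene","top"):
    c=cam(n); save(c,n+".png"); pickle.dump(c,open(n+".pkl","wb")); print(n,c["fx"],c["E"].round(3).tolist())
a=[cv2.imread("pics/%s.png"%n) for n in ("scene","top")]
o=status.get_obs(); print(o["eef_pos"],o["eef_rot"],o["opening"])
print(tool().round(3))
E
```

```text
scene 379.32187308422385 [[-0.961, -0.266, 0.078, 0.479], [-0.277, 0.915, -0.294, 0.251], [0.007, -0.304, -0.953, 0.928], [0.0, 0.0, 0.0, 1.0]]
top 385.64597109351644 [[0.002, -0.993, 0.118, 0.45], [-1.0, -0.004, -0.016, 0.007], [0.017, -0.118, -0.993, 1.155], [0.0, 0.0, 0.0, 1.0]]
[ 0.19050249 -0.5420128   0.23046478] [-7.85586330e-04  9.85770672e-01  1.68093917e-01  2.32878136e-05] 1.0020878290027182
[[ 0.943  0.331 -0.     0.191]
 [ 0.331 -0.943  0.002 -0.542]
 [ 0.    -0.002 -1.     0.23 ]
 [ 0.     0.     0.     1.   ]]
```

View pics/scene.png

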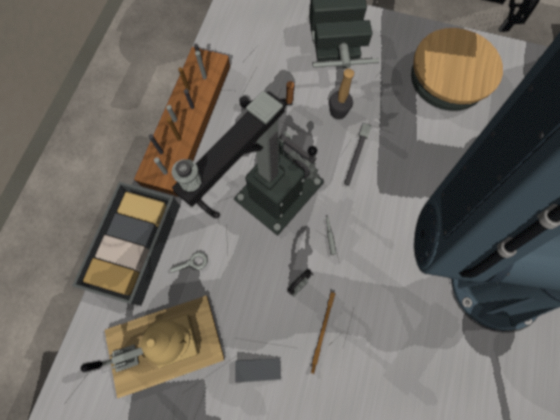

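View pics/top.png

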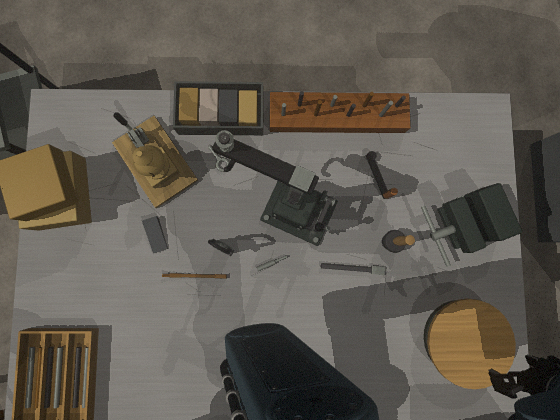

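The scene view shows the mast head at (265,110), the jib running to (188,175), the black pawl ball at (312,150), the lewis legs at (300,282) with the shackle above them, the finial at (160,340) and the wedge at (258,370). In the top view, the jib runs from (300,178) to (225,143), the lewis is at (220,245) and the finial at (150,160).

Run:
```python
from h import *
import pickle
S=pickle.load(open("scene.pkl","rb"));T=pickle.load(open("top.pkl","rb"))
WS,WT=cloud(S),cloud(T)
# ball: dark pixels
f=S["frame"][135:165,298:328].max(2); W=WS[135:165,298:328]
m=(f<40)&(W[...,2]>.17)&(W[...,2]<.23); v,u=np.nonzero(m); print("ball scene",m.sum(),u.mean()+298,v.mean()+135,np.nanmedian(W[m],0),np.nanmax(W[m][:,2]))
print("ball ray",ray(S,u.mean()+298,v.mean()+135,.204))
# jib & mast
jm=(WT[...,2]>.33)&(WT[...,0]>.4)
for n,W in(("S",WS),("T",WT)):
    m=(W[...,2]>.26)&(W[...,0]>.4)&(W[...,0]<.95)&(W[...,1]>-.2)&(W[...,1]<.4)
    pts=W[m]; print(n,m.sum(),"zmax",np.percentile(pts[:,2],[5,50,95,99])); 
    r=cv2.minAreaRect(pts[:,:2].astype(np.float32)); print(r, cv2.boxPoints(r).round(3).tolist())
# finial top
for n,W in(("S",WS),("T",WT)):
    m=(W[...,2]>.185)&(W[...,2]<.215)&(W[...,1]>.2)&(W[...,0]>.4)&(W[...,1]<.45); m2=m
    print("finial",n,m.sum(),np.nanmean(W[m],0),np.nanmax(W[m][:,2]))
# lewis legs
for n,W in(("S",WS),("T",WT)):
    m=(W[...,0]>.3)&(W[...,0]<.62)&(W[...,1]>-.02)&(W[...,1]<.25)&(W[...,2]>.03)&(W[...,2]<.2)
    p=W[m]; print("low things",n,m.sum())
    vv,uu=np.nonzero(m); k,l,st,ce=cv2.connectedComponentsWithStats(m.astype(np.uint8))
    for i in range(1,k):
        if st[i,4]>8:
            q=W[l==i]; print(st[i],q.mean(0).round(3),q.min(0).round(3),q.max(0).round(3))
c1=cv2.resize(S["frame"][130:310,180:340],None,fx=3,fy=3,interpolation=cv2.INTER_CUBIC)
c1=np.clip(c1.astype(float)*1.7,0,255).astype(np.uint8)
cv2.imwrite("pics/c1.png",c1)
```

```text
ball scene 61 311.59016393442624 151.1639344262295 [ 0.51138705 -0.10786175  0.21186812] 0.21704243842967985
ball ray [ 0.51201489 -0.11163942  0.204     ]
S 5132 zmax [0.29861124 0.41891187 0.46199922 0.47161245]
((0.6169925332069397, 0.019520573318004608), (0.21548262238502502, 0.052025552839040756), 67.89213562011719) [[0.5519999861717224, -0.07100000232458115], [0.6010000109672546, -0.09000000357627869], [0.6819999814033508, 0.10999999940395355], [0.6330000162124634, 0.1289999932050705]]
T 2504 zmax [0.32542028 0.41971294 0.46283025 0.47190419]
((0.6201210618019104, 0.018381230533123016), (0.21547916531562805, 0.05054968222975731), 69.97708129882812) [[0.5590000152587891, -0.07400000095367432], [0.6069999933242798, -0.09200000017881393], [0.6809999942779541, 0.11100000143051147], [0.6330000162124634, 0.12800000607967377]]
finial S 343 [0.69331666 0.33678779 0.19141862] 0.2029147775779021
finial T 167 [0.69349731 0.33528546 0.19169533] 0.20429299536966705
low things S 914
[257 188  29  31 593] [ 0.571 -0.009  0.11 ] [ 0.542 -0.02   0.031] [0.61  0.003 0.156]
[287 268  27  27 320] [0.463 0.147 0.116] [0.438 0.108 0.036] [0.485 0.173 0.167]
low things T 368
[272 192   9  28 161] [ 0.563 -0.011  0.137] [ 0.542 -0.02   0.034] [0.606 0.002 0.156]
[208 239  26  17 207] [0.463 0.138 0.116] [0.44  0.109 0.032] [0.484 0.169 0.167]
```

View pics/c1.png

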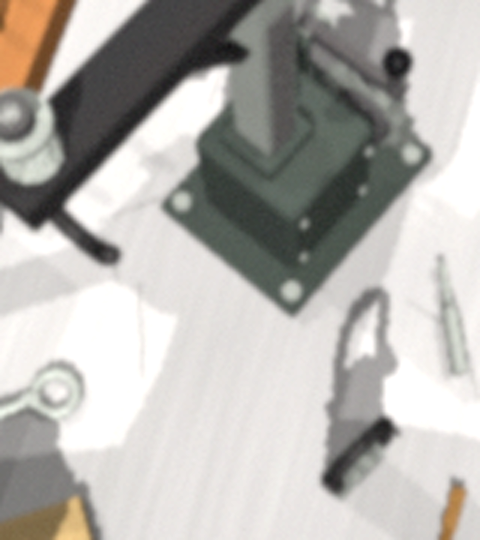

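The crop shows the ball at crop (398,62), foot bolts at (182,200), (290,290) and (412,153), the hook tip at (108,255) and the lewis at (360,455). Its dark shackle is seen edge-on and its shadow lies behind it.

Run:
```python
from h import *
import pickle
S=pickle.load(open("scene.pkl","rb"));T=pickle.load(open("top.pkl","rb"))
WS,WT=cloud(S),cloud(T)
px=lambda x,y:(180+x/3,130+y/3)
b=[]
for p in((182,200),(290,290),(412,153)):
    u,v=px(*p); z=WS[round(v),round(u)]; print("bolt",z.round(3)); b.append(ray(S,u,v,z[2]))
d=b[1]-b[2]; print(np.linalg.norm(d),"yaw from y edge",np.arctan2(-d[0],d[1])); d=b[0]-b[1]; print(np.linalg.norm(d),"x edge",np.arctan2(d[1],d[0]))
# jib top plane only
for n,W in(("S",WS),("T",WT)):
    m=(W[...,2]>.405)&(W[...,2]<.43)&(W[...,0]>.5)&(W[...,0]<.8)&(W[...,1]>-.05)&(W[...,1]<.15)
    q=W[m]; print(n,"jib",len(q),np.median(q[:,2])); r=cv2.minAreaRect(q[:,:2].astype(np.float32)); print(r, cv2.boxPoints(r).round(3).tolist())
    vx,vy,x0,y0=cv2.fitLine(q[:,:2].astype(np.float32),cv2.DIST_L2,0,.01,.01).ravel(); print("line",np.arctan2(-vx,vy),np.arctan(-vx/vy),x0,y0)
    m=(W[...,2]>.445)&(W[...,0]>.5)&(W[...,0]<.8)&(W[...,1]>-.2)&(W[...,1]<.0); q=W[m]; print("masttop",len(q),q.mean(0),q.min(0),q.max(0))
    m=(W[...,2]>.445)&(W[...,0]>.5)&(W[...,0]<.8)&(W[...,1]>.05)&(W[...,1]<.2); q=W[m]; print("jibend",len(q),q.mean(0) if len(q) else 0)
    m=(W[...,2]>.145)&(W[...,0]>.42)&(W[...,0]<.5)&(W[...,1]>.1)&(W[...,1]<.18); q=W[m]; print("crown",len(q),q.mean(0),q[q[:,2]>.155].mean(0),q[:,2].max())
    vx,vy,x0,y0=cv2.fitLine(q[:,:2].astype(np.float32),cv2.DIST_L2,0,.01,.01).ravel(); print("lewis yaw",np.arctan(-vx/vy),q.min(0),q.max(0))
# hook
for u,v in((216,215),(213,212),(210,208),(205,205),(218,214)): print("hook",u,v,WS[v,u].round(3))
m=(WS[...,2]>.2)&(WS[...,2]<.36)&(WS[...,0]>.54)&(WS[...,0]<.75)&(WS[...,1]>.05)&(WS[...,1]<.25)
vv,uu=np.nonzero(m); o=np.lexsort((vv,)); q=WS[m]
for i in o[::-6][:25]: print(uu[i],vv[i],q[i].round(3))
```

```text
bolt [ 0.66 -0.03  0.02]
bolt [0.55  0.02  0.017]
bolt [ 0.486 -0.127  0.018]
0.16060411836459842 yaw from y edge -0.42745202110869784
0.12030356852103026 x edge -0.4240197807976818
S jib 2782 0.41910533834982544
((0.6276293992996216, 0.028476111590862274), (0.19013865292072296, 0.03963840380311012), 65.26644134521484) [[0.5699999928474426, -0.05000000074505806], [0.6060000061988831, -0.06599999964237213], [0.6850000023841858, 0.10700000077486038], [0.6489999890327454, 0.12300000339746475]]
line -0.40568066 -0.4056806 0.6222279 0.028563118<stdin>:15: RuntimeWarning: Mean of empty slice.
  ret = um.true_divide(
Traceback (most recent call last):
ValueError: zero-size array to reduction operation minimum which has no identity
```

```bash
python3 - <<'E' 2>/dev/null
from h import *
import pickle
S=pickle.load(open("scene.pkl","rb"));T=pickle.load(open("top.pkl","rb"))
WS,WT=cloud(S),cloud(T)
yaw=-.42; A=np.array([[np.cos(yaw),-np.sin(yaw)],[np.sin(yaw),np.cos(yaw)]])
o1=np.array([.55,.02])-A@[-.065,.05]; o2=np.array([.486,-.127])-A@[-.065,-.11]; o3=np.array([.66,-.03])-A@[.055,.05]; print("origins",o1,o2,o3)
o=(o1+o2+o3)/3; print("ball in hoist",A.T@(np.array([.512,-.1115])-o),"hook xy",o+A@[0,.16],"tip",o+A@[-.029,.16])
for n,W in(("S",WS),("T",WT)):
    m=(W[...,2]>.145)&(W[...,0]>.42)&(W[...,0]<.5)&(W[...,1]>.1)&(W[...,1]<.18); q=W[m]; print("crown",len(q),q.mean(0),q[q[:,2]>.155].mean(0),q[:,2].max())
    vx,vy,x0,y0=cv2.fitLine(q[:,:2].astype(np.float32),cv2.DIST_L2,0,.01,.01).ravel(); print("lewis yaw",np.arctan(-vx/vy),q.min(0),q.max(0))
for n,W in(("S",WS),("T",WT)):
    h=(W[...,:2]-o)@A
    m=(W[...,2]>.2)&(W[...,2]<.36)&(abs(h[...,1]-.16)<.03)&(h[...,0]<-.015)&(h[...,0]>-.06)
    vv,uu=np.nonzero(m); print(n,m.sum())
    for i in range(0,len(vv),6): print(uu[i],vv[i],W[m][i].round(3),h[m][i].round(3))
E
```

```text
origins [ 0.58896276 -0.05215888] [ 0.59020443 -0.05306465] [ 0.58939209 -0.05322762]
ball in hoist [-0.04685385 -0.08519225] hook xy [0.65476143 0.09327718] tip [0.62828185 0.10510224]
crown 136 [0.46502598 0.14604218 0.15875516] [0.46477847 0.14511205 0.16111903] 0.1672110916137789
lewis yaw -0.51771986 [0.44829039 0.12066563 0.14604174] [0.48009756 0.16922244 0.16721109]
crown 83 [0.4630925  0.14208654 0.1592457 ] [0.46398918 0.14371118 0.16195673] 0.16748942504620412
lewis yaw -0.5259554 [0.44824813 0.12014299 0.14588261] [0.47905572 0.16753922 0.16748943]
S 48
213 212 [0.64  0.098 0.307] [-0.015  0.159]
214 213 [0.633 0.104 0.325] [-0.024  0.161]
212 214 [0.64  0.102 0.308] [-0.017  0.162]
218 214 [0.626 0.104 0.326] [-0.03   0.158]
216 215 [0.628 0.107 0.327] [-0.03   0.162]
213 216 [0.635 0.108 0.32 ] [-0.024  0.165]
212 217 [0.64  0.106 0.303] [-0.019  0.166]
218 217 [0.625 0.108 0.322] [-0.033  0.161]
T 36
226 166 [0.637 0.105 0.319] [-0.021  0.163]
226 167 [0.634 0.104 0.323] [-0.024  0.161]
224 168 [0.631 0.108 0.326] [-0.028  0.164]
230 168 [0.634 0.097 0.312] [-0.02   0.155]
228 169 [0.629 0.1   0.325] [-0.026  0.155]
227 170 [0.627 0.102 0.322] [-0.029  0.157]
```

The hoist and ball checks agree: foot origin (0.589, -0.053), yaw -0.42, ball (0.512, -0.112), and its y of -85 mm is close to the given -87. The hook tip is 0.326 high, so the bowl is about 0.297. I'm moving above the ball.

```bash
python3 -m handwheel '[[[0.2,6,-4,-6,0,0,5],[0.2,12,-8,-8,0,0,15],[0.2,18,-12,-9,0,0,25],[0.2,24,-16,-9,0,0,35],[0.2,29,-19.5,-9,0,0,43],[0.2,34,-23,-9,0,0,43],[0.2,40,-27,-8,0,0,43],[0.2,44.6,-30,-7,0,0,43],[0.2,44.6,-30,-6,0,0,43],[0.2,44.6,-30,-6,0,0,43]]]'
python3 - <<'E'
from h import *
c=cam("wrist"); save(c,"w1.png"); print(tool().round(4)); print(status.get_obs()["q"], status.get_obs()["opening"])
W=cloud(c); m=(W[...,2]>.195)&(W[...,2]<.222)&(c["frame"].max(2)<70)&(np.hypot(W[...,0]-.512,W[...,1]+.1115)<.03)
v,u=np.nonzero(m); print(m.sum(),u.mean(),v.mean(),W[m].mean(0),W[m].max(0),W[m].min(0))
E
```

```text
time_s: 1.35
eef_pos: [0.5125, -0.1076, 0.2893]
eef_rot: [-0.001, 0.979, -0.202, -0.002]
wrist_force: [-0.2, 0.0, -0.6]
opening: 0.6
grasp_force: 0.0
[[ 9.177e-01 -3.973e-01 -2.400e-03  5.121e-01]
 [-3.973e-01 -9.177e-01  1.100e-03 -1.094e-01]
 [-2.700e-03 -1.000e-04 -1.000e+00  2.899e-01]
 [ 0.000e+00  0.000e+00  0.000e+00  1.000e+00]]
[-4.37435659e-01  2.14753418e-02  1.66176597e+00 -1.92305959e-05
  1.46104590e+00  1.54197731e+00] 0.5992474015126222
513 289.09551656920075 214.17153996101365 [ 0.51345212 -0.11450809  0.21168133] [ 0.52179756 -0.10475827  0.21642088] [ 0.50358568 -0.12361458  0.20145631]
```

View pics/w1.png

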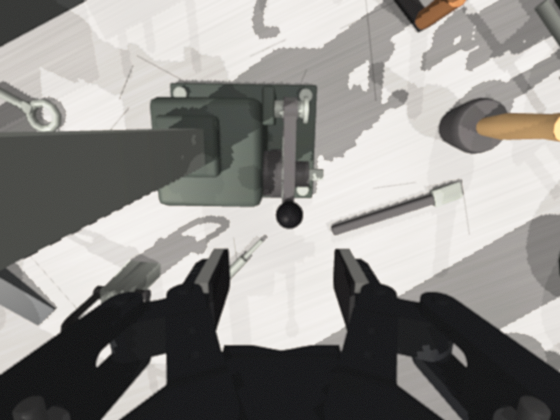

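The wrist view shows the ball at (289,214), under the fingers and lined up with them, with the mast well to the left. I'm going down and closing.

```bash
python3 -m handwheel '[[[0.2,0.15,0.1,4,0,0,0],[0.2,0.15,0.1,8,0,0,0],[0.2,0.15,0.1,10.4,0,0,0],[0.2,0.15,0.1,10.4,0,0,0],[-1,0.15,0.1,10.4,0,0,0],[-1,0.15,0.1,10.4,0,0,0],[-1,0.15,0.1,10.4,0,0,0],[-1,0.15,0.1,10.4,0,0,0],[-1,0.15,0.1,10.4,0,0,0]]]'
python3 - <<'E'
from h import *
print(tool().round(4)[:3,3]); print(status.get_obs()["opening"])
S=cam("scene"); W=cloud(S); m=(W[...,2]>.34)&(W[...,0]>.57)&(W[...,0]<.7)&(W[...,1]>-.03)&(W[...,1]<.1); print(m.sum(),np.median(W[m][:,2]))
E
```

```text
time_s: 2.52
eef_pos: [0.5136, -0.1146, 0.1893]
eef_rot: [0.001, 0.979, -0.205, 0.001]
wrist_force: [-4.4, -5.0, 6.7]
opening: 0.217
grasp_force: 58.4
[ 0.5136 -0.1146  0.1893]
0.21710934341990631
2750 0.41904044705421256
```

```bash
python3 -m handwheel '[[[-1,0.4,0,-0.6,0,0,0],[-1,0.8,0,-1.15,0,0,0],[-1,1.25,0,-1.65,0,0,0],[-1,1.6,0,-2.05,0,0,0],[-1,1.6,0,-2.05,0,0,0],[-1,1.6,0,-2.05,0,0,0]]]'
cat > mast.py <<'E'
from h import *
o=status.get_obs();S=cam("scene"); W=cloud(S); m=(W[...,2]>.25)&(W[...,0]>.59)&(W[...,0]<.66)&(W[...,1]>-.00)&(W[...,1]<.085); z=np.median(W[m][:,2])
print("t",o["time_s"],"jib",m.sum(),z,"bowl",z-.419+.297,"pos",np.array(o["eef_pos"]).round(4),o["opening"],o["wrist_force"])
f=S["frame"].max(2);k=(f<40)&(np.hypot(W[...,0]-.52,W[...,1]+.115)<.03)&(W[...,2]>.17)&(W[...,2]<.26);print("ball",k.sum(),np.nanmax(W[k][:,2]) if k.any() else 0)
E
python3 mast.py
```

```text
time_s: 3.32
eef_pos: [0.5291, -0.1214, 0.2069]
eef_rot: [0.001, 0.979, -0.204, 0.002]
wrist_force: [10.6, -8.7, -15.7]
opening: 0.22
grasp_force: 59.5
t 3.325 jib 1605 0.407119860717698 bowl 0.285119860717698 pos [ 0.5291 -0.1214  0.2069] 0.2200426698606248 [ 10.60860017  -8.70776092 -15.72041353]
ball 81 0.2599435502799635
```

```bash
python3 -m handwheel '[[[-1,0,0,0,0,0,0],[-1,0,0,0,0,0,0],[-1,0,0,0,0,0,0],[-1,0,0,0,0,0,0],[-1,0,0,0,0,0,0],[-1,0,0,0,0,0,0],[-1,0,0,0,0,0,0],[-1,0,0,0,0,0,0],[-1,0,0,0,0,0,0],[-1,0,0,0,0,0,0]]]'
python3 mast.py
python3 -m handwheel '[[[-1,0,0,0,0,0,0],[-1,0,0,0,0,0,0],[-1,0,0,0,0,0,0],[-1,0,0,0,0,0,0],[-1,0,0,0,0,0,0],[-1,0,0,0,0,0,0],[-1,0,0,0,0,0,0],[-1,0,0,0,0,0,0],[-1,0,0,0,0,0,0]]]'
python3 mast.py; python3 -c "
from h import *
S=cam('scene');W=cloud(S)
m=(W[...,2]>.185)&(W[...,2]<.23)&(W[...,1]>.25)&(W[...,1]<.42)&(W[...,0]>.6)&(W[...,0]<.8);print('finial',np.percentile(W[m][:,2],[50,90,98]))
h=(W[...,:2]-[.5895,-.0528])@np.array([[.913,.408],[-.408,.913]])
m=(h[...,0]<-.02)&(h[...,0]>-.045)&(abs(h[...,1]-.16)<.02)&(W[...,2]>.15);print('tip',m.sum(),np.percentile(W[m][:,2],[50,90,98]))"
```

```text
time_s: 4.62
eef_pos: [0.5291, -0.1214, 0.2069]
eef_rot: [0.001, 0.979, -0.204, 0.002]
wrist_force: [9.3, -9.3, -15.3]
opening: 0.217
grasp_force: 59.5
t 4.625 jib 1448 0.3788267209353553 bowl 0.2568267209353553 pos [ 0.5291 -0.1214  0.2069] 0.21681488310871927 [  9.29762298  -9.2760595  -15.29105515]
ball 83 0.2597889034714357
time_s: 5.8
eef_pos: [0.5291, -0.1214, 0.2069]
eef_rot: [0.001, 0.979, -0.204, 0.002]
wrist_force: [10.3, -9.5, -14.2]
opening: 0.216
grasp_force: 59.5
t 5.8 jib 1335 0.353245198888941 bowl 0.23124519888894102 pos [ 0.5291 -0.1214  0.2069] 0.21563020833735907 [ 10.26812584  -9.45976355 -14.1914732 ]
ball 88 0.25977931380093
finial [0.1898449  0.20023742 0.20221635]
tip 38 [0.25606971 0.25819774 0.25880367]
```

```bash
python3 -m handwheel '[[[-1,0,0,0,0,0,0],[-1,0,0,0,0,0,0],[-1,0,0,0,0,0,0],[-1,0,0,0,0,0,0],[-1,0,0,0,0,0,0],[-1,0,0,0,0,0,0],[-1,0,0,0,0,0,0],[-1,0,0,0,0,0,0],[0.3,0,0,0,0,0,0],[0.3,0,0,0,0,0,0]]]'
python3 mast.py
python3 -m handwheel '[[[0.3,0,0,0,0,0,0],[0.3,0,0,0,0,0,0],[0.3,0,0,0,0,0,0]]]'
python3 mast.py
```

```text
time_s: 7.15
eef_pos: [0.5267, -0.1187, 0.2077]
eef_rot: [-0.001, 0.979, -0.204, -0.001]
wrist_force: [-5.4, 1.6, 0.3]
opening: 0.635
grasp_force: 0.0
t 7.15 jib 1229 0.32674053974809236 bowl 0.20474053974809237 pos [ 0.5267 -0.1187  0.2077] 0.6353096135464128 [-5.4354311   1.62365227  0.30767123]
ball 82 0.24878964290040273
time_s: 7.58
eef_pos: [0.5268, -0.1186, 0.2081]
eef_rot: [-0.0, 0.979, -0.204, -0.001]
wrist_force: [-6.0, 1.8, -0.6]
opening: 0.654
grasp_force: 0.0
t 7.575 jib 1228 0.32673412307559835 bowl 0.20473412307559835 pos [ 0.5268 -0.1186  0.2081] 0.6539581766411335 [-6.04079195  1.84612512 -0.58089812]
ball 79 0.24758094972659606
```

```bash
python3 -m handwheel '[[[0.3,-0.8,0,0,0,0,0],[0.3,-1.6,0,0,0,0,0],[0.3,-1.6,0,-1,0,0,0],[0.3,-2,0,-3,0,0,0],[0.3,-2.5,0,-6,0,0,0],[0.3,-3,0,-9,0,0,0],[0.3,-3,0,-9,0,0,0]]]'
python3 mast.py
python3 -c "
from h import *
c=cam('scene');T=cam('top');s=c['frame'][90:310,170:370];t=T['frame'][100:320,180:380]
cv2.imwrite('pics/c2.png',np.clip(cv2.resize(np.hstack([s,t]),None,fx=2,fy=2,interpolation=2)*1.5,0,255).astype(np.uint8))
W=cloud(c)
h=(W[...,:2]-[.5895,-.0528])@np.array([[.913,.408],[-.408,.913]])
m=(h[...,0]<-.02)&(h[...,0]>-.045)&(abs(h[...,1]-.16)<.02)&(W[...,2]>.15);print('tip',m.sum(),np.percentile(W[m],[50],axis=0),np.percentile(W[m][:,2],[50,90,98]))"
```

```text
time_s: 8.5
eef_pos: [0.5016, -0.1082, 0.3016]
eef_rot: [0.001, 0.979, -0.205, 0.003]
wrist_force: [-0.1, 0.1, 0.5]
opening: 0.651
grasp_force: 0.0
t 8.5 jib 1226 0.32674766844779896 bowl 0.20474766844779896 pos [ 0.5016 -0.1082  0.3016] 0.6513464091746932 [-0.10667067  0.08504789  0.47068903]
ball 56 0.21760132512122665
tip 32 [[0.62969495 0.10523624 0.23087614]] [0.23087614 0.23201442 0.23307555]
```

View pics/c2.png

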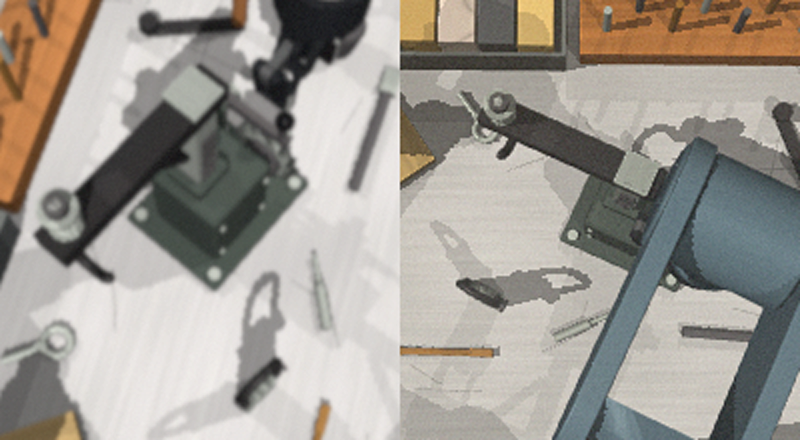

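The crop shows the pawl seated, with the ball at its starting height (top 0.2176). The mast has stopped with the bowl at about 0.204, and the lewis and tools are unmoved. Next is the lewis.

```bash
cat >> h.py <<'E'
def pose(x,y,z,yaw,lean=np.pi/4,back=0):
    lx=np.array([np.cos(yaw),np.sin(yaw),0]); Z=np.cos(lean)*np.array([0,0,-1])+np.sin(lean)*lx
    Y=np.array([np.sin(yaw),-np.cos(yaw),0]); X=np.cross(Y,Z)
    G=np.eye(4); G[:3,:3]=np.c_[X,Y,Z]; G[:3,3]=np.array([x,y,z])+(.019-back)*Z; return G
def rows(G,T=None):
    T=tool() if T is None else T
    D=np.linalg.inv(T)@G; return (D[:3,3]*100).round(2).tolist()+np.degrees(R.from_matrix(D[:3,:3]).as_rotvec()).round(1).tolist()
E
python3 - <<'E'
from h import *
print(status.get_obs()["q"])
print(rows(pose(.4645,.1445,.042,-.52,back=.20)),rows(pose(.4645,.1445,.042,-.52,back=.14)))
E
```

```text
[-4.44273167e-01 -1.34507062e-02  1.68237850e+00  4.08882916e-05
  1.47336074e+00  1.53925439e+00]
[-26.06, -23.03, 12.74, -2.4, 45.0, 5.8] [-21.84, -22.58, 16.98, -2.4, 45.0, 5.8]
```

```bash
python3 -m handwheel '[[[1,-5,-3,0,0,5,1],[1,-10,-7,0,0,12,1.5],[1,-15,-11,0,0,20,3],[1,-20,-15,1,-1,28,4],[1,-24,-19,4,-2,36,5],[1,-26,-23,8,-2.4,45,5.8],[1,-26,-23,12.7,-2.4,45,5.8],[1,-26,-23,12.7,-2.4,45,5.8],[1,-26,-23,12.7,-2.4,45,5.8],[1,-26,-23,12.7,-2.4,45,5.8]]]'
python3 - <<'E'
from h import *
G=pose(.4645,.1445,.042,-.52,back=.20);print(rows(G)); print(status.get_obs()["q"])
c=cam("wrist"); save(c,"w2.png"); W=cloud(c)
m=(W[...,2]>.145)&(W[...,2]<.18)&(W[...,0]>.42)&(W[...,0]<.52)&(W[...,1]>.09)&(W[...,1]<.2); q=W[m]; print("crown",len(q),q.mean(0),q[q[:,2]>.157].mean(0),q[:,2].max())
m=(W[...,2]>.03)&(W[...,2]<.06)&(W[...,0]>.42)&(W[...,0]<.52)&(W[...,1]>.09)&(W[...,1]<.2); q=W[m]
L=(q[:,:2]-[.4645,.1445])@np.array([[.868,.497],[-.497,.868]]); print("legs",len(q),L.mean(0),L.min(0),L.max(0)); print(np.polyfit(L[:,1],L[:,0],1))
E
```

```text
time_s: 9.9
eef_pos: [0.3659, 0.1762, 0.2015]
eef_rot: [0.089, 0.907, -0.222, 0.346]
wrist_force: [-1.3, 0.3, 0.5]
opening: 1.003
grasp_force: 0.0
[-4.02, -2.27, 0.61, -1.1, 3.2, 1.8]
[ 0.63203603 -0.28336997  2.29055703 -0.82664936  0.95733617  3.11746288]
crown 899 [0.46069735 0.14449452 0.15766912] [0.46120396 0.14440642 0.16124943] 0.16559978404302772
legs 449 [-0.0109651  -0.00248476] [-0.01249724 -0.0232613 ] [0.0091153 0.0200788]
[-0.07633657 -0.01115478]
```

View pics/w2.png

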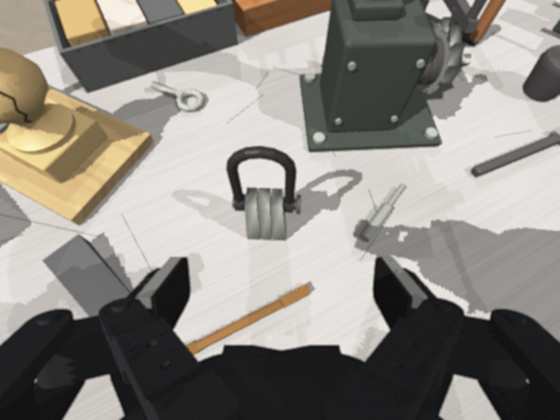

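The wrist view shows the lewis upright at (266,200) and the riffler at (250,320) below the approach. Joint 6 is at its limit, so I'll turn the tool by half a turn (the same grasp).

```bash
python3 -m handwheel '[[[1,0,0,0,0,0,-10],[1,0,0,0,0,0,-20],[1,0,0,0,0,0,-30],[1,0,0,0,0,0,-40],[1,0,0,0,0,0,-50],[1,0,0,0,0,0,-60],[1,0,0,0,0,0,-70],[1,0,0,0,0,0,-80],[1,0,0,0,0,0,-90],[1,0,0,0,0,0,-100]]]'
python3 -m handwheel '[[[1,0,0,0,0,0,-10],[1,0,0,0,0,0,-20],[1,0,0,0,0,0,-30],[1,0,0,0,0,0,-40],[1,0,0,0,0,0,-50],[1,0,0,0,0,0,-60],[1,0,0,0,0,0,-70],[1,0,0,0,0,0,-80],[1,0,0,0,0,0,-80],[1,0,0,0,0,0,-80]]]'
sed -i 's/G\[:3,:3\]=np.c_\[X,Y,Z\]/G[:3,:3]=np.c_[-X,-Y,Z]/' h.py
python3 - <<'E'
from h import *
c=cam("wrist"); save(c,"w3.png"); W=cloud(c)
G=pose(.4645,.1445,.042,-.52,back=.20);print(rows(G)); print(status.get_obs()["q"])
m=(W[...,2]>.145)&(W[...,2]<.18)&(W[...,0]>.42)&(W[...,0]<.52)&(W[...,1]>.09)&(W[...,1]<.2); q=W[m]; print("crown",len(q),q.mean(0),q[q[:,2]>.157].mean(0),q[:,2].max())
L=lambda q:(q[:,:2]-[.4645,.1445])@np.array([[.868,.497],[-.497,.868]]).T.T if 0 else (q[:,:2]-[.4645,.1445])@np.array([[.868,.497],[-.497,.868]])
l=L(q);print(l.mean(0),l.min(0),l.max(0),np.polyfit(l[:,1],l[:,0],1))
m=(W[...,2]>.03)&(W[...,2]<.06)&(W[...,0]>.42)&(W[...,0]<.52)&(W[...,1]>.09)&(W[...,1]<.2); l=L(W[m])
print("legs",len(l),l.mean(0),l.min(0),l.max(0)); print(np.polyfit(l[:,1],l[:,0],1))
E
```

```text
time_s: 11.2
eef_pos: [0.3665, 0.176, 0.2026]
eef_rot: [0.323, 0.752, 0.554, 0.154]
wrist_force: [-0.7, -0.5, -0.3]
opening: 0.998
grasp_force: 0.0
time_s: 12.45
eef_pos: [0.366, 0.1762, 0.2019]
eef_rot: [0.346, 0.224, 0.907, -0.088]
wrist_force: [0.6, 0.7, -0.1]
opening: 1.002
grasp_force: 0.0
[4.04, 2.25, 0.63, 1.1, -3.2, 1.7]
[ 0.63220842 -0.28428551  2.29092025 -0.82686664  0.95693197 -0.02134806]
crown 794 [0.46050433 0.14556125 0.15630504] [0.46075771 0.145534   0.16086795] 0.1657642882648298
[-0.00399568 -0.00106468] [-0.00724356 -0.02842999] [0.00189851 0.02713994] [-0.00787724 -0.00400407]
legs 891 [-0.0107216  -0.00119585] [-0.01297399 -0.02202072] [0.00935188 0.02135349]
[-0.03819096 -0.01076727]
```

Run:
```python
from h import *
for b in(.15,.08,.04,0):print(rows(pose(.464,.1435,.042,-.51,back=b)))
```

```text
[3.76, 1.94, 5.62, 0.7, -3.2, 1.3]
[3.38, 1.84, 12.61, 0.7, -3.2, 1.3]
[3.16, 1.79, 16.6, 0.7, -3.2, 1.3]
[2.94, 1.73, 20.6, 0.7, -3.2, 1.3]
```

```bash
python3 -m handwheel '[[[1,3.76,1.94,3,0.7,-3.2,1.3],[1,3.76,1.94,5.6,0.7,-3.2,1.3],[1,3.4,1.84,10,0.7,-3.2,1.3],[1,3.3,1.8,14,0.7,-3.2,1.3],[1,3.1,1.77,17.5,0.7,-3.2,1.3],[1,2.94,1.73,20.6,0.7,-3.2,1.3],[1,2.94,1.73,20.6,0.7,-3.2,1.3],[1,2.94,1.73,20.6,0.7,-3.2,1.3]]]'
python3 - <<'E'
from h import *
print(rows(pose(.464,.1435,.042,-.51))); print(status.get_obs()["q"])
c=cam("wrist"); save(c,"w4.png")
E
```

```text
time_s: 13.5
eef_pos: [0.4756, 0.153, 0.0673]
eef_rot: [0.334, 0.24, 0.906, -0.101]
wrist_force: [-3.5, 0.6, -0.9]
opening: 0.999
grasp_force: 1.8
[1.93, -1.3, 3.49, -1.6, -4.2, 0.1]
[ 0.42009797  0.20566526  2.18210525 -1.13717604  0.63683674  0.28159898]
```

View pics/w4.png

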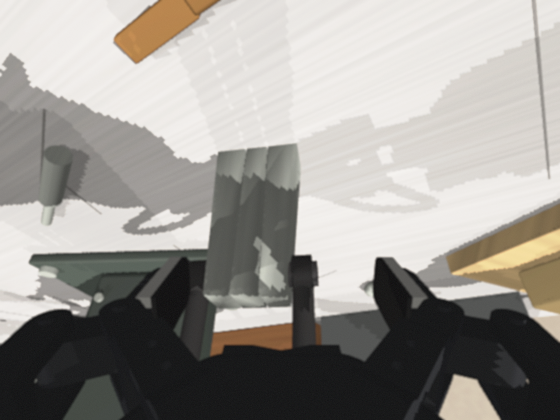

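Joint 4 reached its limit, so the full 45° lean with this yaw is out of reach. The picture, now upside down, shows the legs at (255,225) between the fingers but not yet at the right depth. I'll fit the arm's kinematics from recorded poses to choose a feasible lean.

```bash
cat > kin.py <<'E'
from h import *
from scipy.optimize import least_squares
def fk(q,p):
    a1,d1,a2,a3,d4,d6=p; Ry=lambda a:R.from_euler('y',a); Rz=lambda a:R.from_euler('z',a)
    A=Rz(q[0]);B=A*Ry(q[1]);C=B*Ry(q[2]);D=C*Rz(q[3])*Ry(q[4])*Rz(q[5])
    return A.apply([a1,0,d1])+B.apply([0,0,a2])+C.apply([a3,0,d4])+D.apply([0,0,d6]),D
D=[([-1.439,.181,1.607,0,1.354,-.206],[.1905,-.542,.2305]),([-.4374,.0215,1.6618,0,1.461,1.542],[.5121,-.1094,.2899]),
([-.4443,-.01345,1.6824,0,1.4734,1.5393],[.5016,-.1082,.3016]),([.63204,-.28337,2.29056,-.82665,.95734,3.11746],[.3659,.1762,.2015]),
([.4201,.2057,2.1821,-1.1372,.6368,.2816],[.4756,.153,.0673])]
s=least_squares(lambda p:np.ravel([fk(q,p)[0]-x for q,x in D]),[0.,.3,.4,0,.4,.25]); P=s.x
LO=[-2.99,-.89,.3,-1.14,0,-3.12];HI=[2.99,2.07,2.58,4.28,2.63,3.12]
def ik(G,q0):
    f=lambda q:np.r_[(fk(q,P)[0]-G[:3,3])*10,(fk(q,P)[1].inv()*Off0*1).as_rotvec()*0,(R.from_matrix(G[:3,:3]).inv()*fk(q,P)[1]*Off).as_rotvec()]
    r=least_squares(f,np.clip(q0,np.array(LO)+.01,np.array(HI)-.01),bounds=(LO,HI)); return r.x,np.abs(r.fun).max()
Off0=R.identity()
o=status.get_obs(); Off=fk(o["q"],P)[1].inv()*R.from_matrix(tool()[:3,:3])
E
python3 - <<'E'
from kin import *
print(P.round(4),np.abs(s.fun).max(),"off",Off.as_euler('xyz',degrees=True).round(1))
print(fk(D[3][0],P)[1].as_quat().round(3),"expect .907 -.222 .346 .089")
q0=o["q"]
for L in(45,42,40,38,35,30):
    for nm,a in(("pick",(.464,.1435,.042,-.51)),("lift",(.464,.1435,.16,-.51)),("enter",(.6365-.03*.9,.0995+.03*.4,.135,-.42)),("hook",(.6548,.0933,.092,-.42))):
        q,e=ik(pose(*a,lean=np.radians(L),back=-.004),q0); print(L,nm,q.round(2),round(e,3))
E
```

```text
[0.1159 0.0929 0.3625 0.0038 0.3901 0.1167] 0.11674207732355475 off [-0.  0. 90.]
[0.799 0.484 0.181 0.307] expect .907 -.222 .346 .089Traceback (most recent call last):
  File "<stdin>", line 7, in <module>
  File "kin.py", line 14, in ik
    r=least_squares(f,np.clip(q0,np.array(LO)+.01,np.array(HI)-.01),bounds=(LO,HI)); return r.x,np.abs(r.fun).max()
    return func(*args, **kwargs)
    vector_fun = VectorFunction(
        fun_wrapped,
    ...<6 lines>...
        workers=workers
    )
    self._update_fun()
    ~~~~~~~~~~~~~~~~^^
    self.f = self.fun_wrapped(xp_copy(self.x))
             ~~~~~~~~~~~~~~~~^^^^^^^^^^^^^^^^^
    return np.atleast_1d(self.fun(x))
                         ~~~~~~~~^^^
    return self.f(x, *self.args, **self.kwargs)
           ~~~~~~^^^^^^^^^^^^^^^^^^^^^^^^^^^^^^
  File "kin.py", line 13, in <lambda>
    f=lambda q:np.r_[(fk(q,P)[0]-G[:3,3])*10,(fk(q,P)[1].inv()*Off0*1).as_rotvec()*0,(R.from_matrix(G[:3,:3]).inv()*fk(q,P)[1]*Off).as_rotvec()]
                                              ~~~~~~~~~~~~~~~~~~~~~^~
TypeError: Argument 'other' has incorrect type (expected scipy.spatial.transform._rotation.Rotation, got int)
```

```bash
cat > kin.py <<'E'
from h import *
from scipy.optimize import least_squares
import itertools
def fk(q,p,g=(1,1,1)):
    a1,d1,a2,a3,d4,d6,b1,b2,ph=p; Ry=lambda a:R.from_euler('y',a); Rz=lambda a:R.from_euler('z',a)
    A=Rz(q[0]);B=A*Ry(q[1]);C=B*Ry(q[2]);E=C*Rz(g[0]*q[3]);F=E*Ry(q[4]);D=F*Rz(g[1]*q[5]+ph)
    return A.apply([a1,b1,d1])+B.apply([0,0,a2])+C.apply([a3,0,d4])+E.apply([0,b2,0])+D.apply([0,0,d6]),D
D=[([-1.439,.181,1.607,0,1.354,-.206],[.1905,-.542,.2305],[-.0008,.9858,.1681,0]),([-.4374,.0215,1.6618,0,1.461,1.542],[.5121,-.1094,.2899],[-.001,.979,-.202,-.002]),
([-.4443,-.01345,1.6824,0,1.4734,1.5393],[.5016,-.1082,.3016],[.001,.979,-.205,.003]),([.63204,-.28337,2.29056,-.82665,.95734,3.11746],[.3659,.1762,.2015],[.089,.907,-.222,.346]),
([.4201,.2057,2.1821,-1.1372,.6368,.2816],[.4756,.153,.0673],[.334,.24,.906,-.101])]
def res(p,g):
    r=[]
    for q,x,w in D:
        X,O=fk(q,p,g); r+=list(X-x)+list((R.from_quat([w[1],w[2],w[3],w[0]]).inv()*O).as_rotvec()*.2)
    return np.array(r)
best=None
for g in itertools.product((1,-1),(1,-1)):
    for ph in (0,1.57,3.14,-1.57):
        s=least_squares(res,[0.,.3,.4,0,.4,.25,.1,0,ph],args=(g,))
        if best is None or s.cost<best[0].cost: best=(s,g)
P,SG=best[0].x,best[1]
LO=np.array([-2.99,-.89,.3,-1.14,0,-3.12]);HI=np.array([2.99,2.07,2.58,4.28,2.63,3.12])
def ik(G,q0):
    def f(q):
        X,O=fk(q,P,SG); return np.r_[(X-G[:3,3])*10,(R.from_matrix(G[:3,:3]).inv()*O).as_rotvec()]
    r=least_squares(f,np.clip(q0,LO+.01,HI-.01),bounds=(LO,HI)); return r.x,np.abs(r.fun).max()
E
cat > chk.py <<'E'
from kin import *
print(P.round(4),SG,np.abs(best[0].fun).max())
q0=status.get_obs()["q"]
for L in(45,40,35,30):
    for nm,a in(("pick",(.464,.1435,.042,-.51)),("lift",(.464,.1435,.16,-.51)),("enter",(.6365-.03*.9,.0995+.03*.4,.135,-.42)),("hook",(.6548,.0933,.092,-.42))):
        q,e=ik(pose(*a,lean=np.radians(L),back=-.004),q0); print(L,nm,q.round(2),round(e,3))
E
python3 chk.py
```

```text
[-4.2000e-03  3.1650e-01  4.3890e-01  8.6600e-02  5.1950e-01  3.1970e-01
  1.1890e-01 -1.1000e-03  1.5703e+00] (1, 1) 0.0030433801805158645
45 pick [ 0.36  0.29  2.17 -1.14  0.58  0.28] 0.13
45 lift [ 0.4  -0.    2.23 -1.09  0.68  0.14] 0.0
45 enter [ 0.18  0.24  2.02 -1.14  0.45 -0.02] 0.007
45 hook [ 0.12  0.39  1.92 -1.14  0.39 -0.05] 0.043
40 pick [ 0.34  0.27  2.19 -1.14  0.53  0.26] 0.059
40 lift [ 0.36 -0.03  2.21 -0.9   0.68 -0.06] 0.0
40 enter [ 0.16  0.23  1.99 -0.89  0.47 -0.28] 0.0
40 hook [ 0.11  0.38  1.9  -0.98  0.4  -0.21] 0.0
35 pick [ 0.31  0.26  2.2  -1.09  0.49  0.19] 0.0
35 lift [ 0.31 -0.04  2.18 -0.72  0.69 -0.25] 0.0
35 enter [ 0.14  0.23  1.95 -0.65  0.52 -0.52] 0.0
35 hook [ 0.09  0.38  1.86 -0.7   0.45 -0.49] 0.0
30 pick [ 0.27  0.23  2.18 -0.84  0.49 -0.08] 0.0
30 lift [ 0.27 -0.04  2.15 -0.56  0.73 -0.42] 0.0
30 enter [ 0.11  0.24  1.9  -0.47  0.59 -0.7 ] 0.0
30 hook [ 0.07  0.38  1.82 -0.49  0.52 -0.71] 0.0
```

Run:
```python
from kin import *
q0=status.get_obs()["q"]
for L in(38,40,42,44):
  for y in (-.42,-.45,-.48):
    for z in(.044,.05):
        q,e=ik(pose(.464,.1435,z,y,lean=np.radians(L),back=.005),q0); print(L,y,z,q.round(2),round(e,3))
c=cam("wrist");W=cloud(c)
L=lambda q:(q[:,:2]-[.4645,.1445])@np.array([[.868,.497],[-.497,.868]])
m=(W[...,2]>.02)&(W[...,2]<.07)&(W[...,0]>.42)&(W[...,0]<.52)&(W[...,1]>.09)&(W[...,1]<.2); l=L(W[m]);print("legs",len(l),np.percentile(l,[2,50,98],axis=0),np.polyfit(l[:,1],l[:,0],1))
m=(W[...,2]>.13)&(W[...,2]<.18)&(W[...,0]>.42)&(W[...,0]<.52)&(W[...,1]>.09)&(W[...,1]<.2); print(m.sum())
S=cam("scene");W=cloud(S);m=(W[...,2]>.145)&(W[...,2]<.17)&(W[...,0]>.42)&(W[...,0]<.5)&(W[...,1]>.1)&(W[...,1]<.18); print(m.sum(),W[m].mean(0))
```

```text
38 -0.42 0.044 [ 0.31  0.21  2.24 -1.14  0.45  0.15] 0.033
38 -0.42 0.05 [ 0.31  0.19  2.24 -1.14  0.46  0.15] 0.025
38 -0.45 0.044 [ 0.32  0.22  2.23 -1.14  0.48  0.19] 0.029
38 -0.45 0.05 [ 0.32  0.2   2.23 -1.14  0.48  0.19] 0.02
38 -0.48 0.044 [ 0.33  0.23  2.22 -1.14  0.5   0.22] 0.023
38 -0.48 0.05 [ 0.33  0.21  2.22 -1.14  0.51  0.22] 0.015
40 -0.42 0.044 [ 0.31  0.21  2.23 -1.14  0.47  0.16] 0.065
40 -0.42 0.05 [ 0.31  0.2   2.24 -1.14  0.47  0.16] 0.056
40 -0.45 0.044 [ 0.33  0.22  2.22 -1.14  0.49  0.19] 0.06
40 -0.45 0.05 [ 0.33  0.21  2.23 -1.14  0.5   0.19] 0.051
40 -0.48 0.044 [ 0.34  0.23  2.21 -1.14  0.52  0.23] 0.054
40 -0.48 0.05 [ 0.34  0.22  2.22 -1.14  0.52  0.23] 0.046
42 -0.42 0.044 [ 0.32  0.22  2.23 -1.14  0.48  0.16] 0.096
42 -0.42 0.05 [ 0.32  0.2   2.23 -1.14  0.48  0.16] 0.088
42 -0.45 0.044 [ 0.33  0.23  2.22 -1.14  0.51  0.2 ] 0.09
42 -0.45 0.05 [ 0.34  0.21  2.22 -1.14  0.51  0.2 ] 0.082
42 -0.48 0.044 [ 0.35  0.24  2.2  -1.14  0.54  0.24] 0.083
42 -0.48 0.05 [ 0.35  0.22  2.21 -1.14  0.54  0.23] 0.076
44 -0.42 0.044 [ 0.33  0.22  2.22 -1.14  0.49  0.17] 0.127
44 -0.42 0.05 [ 0.33  0.2   2.23 -1.14  0.5   0.17] 0.119
44 -0.45 0.044 [ 0.34  0.23  2.21 -1.14  0.53  0.21] 0.121
44 -0.45 0.05 [ 0.34  0.22  2.21 -1.14  0.53  0.2 ] 0.113
44 -0.48 0.044 [ 0.36  0.25  2.2  -1.14  0.56  0.24] 0.113
44 -0.48 0.05 [ 0.36  0.23  2.2  -1.14  0.56  0.24] 0.106
legs 7065 [[-0.01200014 -0.02265947]
 [-0.0078621  -0.00025137]
 [ 0.00346457  0.02090292]] [-0.08050804 -0.00757158]
98
196 [0.45413973 0.15141013 0.15729772]
```

Run:
```python
from kin import *
q0=status.get_obs()["q"]
for L in(34,36,37):
  for y in (-.51,-.55):
    for z in(.042,.048):
        q,e=ik(pose(.464,.1435,z,y,lean=np.radians(L),back=.01),q0); print(L,y,z,q.round(2),round(e,3))
for b in(.07,.01): print(rows(pose(.464,.1435,.046,-.51,lean=np.radians(36),back=b)), ik(pose(.464,.1435,.046,-.51,lean=np.radians(36),back=b),q0))
print(status.get_obs()["wrist_force"])
```

```text
34 -0.51 0.042 [ 0.32  0.21  2.2  -1.    0.51  0.1 ] 0.0
34 -0.51 0.048 [ 0.32  0.2   2.21 -0.97  0.52  0.07] 0.0
34 -0.55 0.042 [ 0.33  0.22  2.19 -0.99  0.54  0.13] 0.0
34 -0.55 0.048 [ 0.33  0.21  2.19 -0.96  0.55  0.11] 0.0
36 -0.51 0.042 [ 0.34  0.22  2.21 -1.09  0.52  0.21] 0.0
36 -0.51 0.048 [ 0.34  0.21  2.21 -1.07  0.53  0.18] 0.0
36 -0.55 0.042 [ 0.35  0.24  2.2  -1.07  0.55  0.23] 0.0
36 -0.55 0.048 [ 0.35  0.22  2.2  -1.05  0.56  0.2 ] 0.0
37 -0.51 0.042 [ 0.35  0.23  2.22 -1.14  0.52  0.26] 0.0
37 -0.51 0.048 [ 0.35  0.21  2.22 -1.11  0.53  0.23] 0.0
37 -0.55 0.042 [ 0.36  0.24  2.2  -1.12  0.56  0.28] 0.0
37 -0.55 0.048 [ 0.36  0.23  2.2  -1.09  0.56  0.25] 0.0
[1.38, -1.53, -3.75, -1.5, 4.8, 0.1] (array([ 0.41520486,  0.0543423 ,  2.24198713, -0.90257048,  0.64117277,
        0.04371543]), np.float64(1.5776546735679627e-12))
[1.88, -1.38, 2.23, -1.5, 4.8, 0.1] (array([ 0.33838656,  0.21237375,  2.21337842, -1.07644943,  0.5246822 ,
        0.18614422]), np.float64(4.385380947269368e-15))
[ 0.41861717 -0.37679158  0.38303508]
```

```bash
python3 -m handwheel '[[[1,0,0,-4,0,0,0],[1,0,0,-8,0,0,0],[1,0,0,-8,0,0,0]]]'
cat > pk.py <<'E'
from kin import *
print(status.get_obs()["q"])
for b in(.07,.01): print(rows(pose(.464,.1435,.046,-.51,lean=np.radians(36),back=b)))
c=cam("wrist");W=cloud(c)
for zl,zh in((.02,.06),(.15,.18)):
    m=(W[...,2]>zl)&(W[...,2]<zh)&(W[...,0]>.42)&(W[...,0]<.52)&(W[...,1]>.09)&(W[...,1]<.2); l=(W[m][:,:2]-[.464,.1435])@np.array([[.868,.497],[-.497,.868]])
    if len(l):print("at",len(l),np.percentile(l,[2,50,98],axis=0).round(4).tolist(),np.polyfit(l[:,1],l[:,0],1))
E
python3 pk.py
```

```text
time_s: 14.02
eef_pos: [0.4318, 0.1825, 0.1303]
eef_rot: [0.336, 0.239, 0.906, -0.098]
wrist_force: [0.6, -0.2, -1.2]
opening: 1.005
grasp_force: 0.0
[ 0.54358863  0.02199232  2.200958   -0.94909115  0.79404977  0.1395102 ]
[1.52, -1.74, 4.42, -1.2, 4.9, 0.1]
[2.04, -1.61, 10.4, -1.2, 4.9, 0.1]
at 2314 [[-0.0122, -0.0215], [-0.008, 0.0013], [0.005, 0.0227]] [-0.04971824 -0.00754862]
at 1184 [[-0.0066, -0.0214], [-0.0027, 0.0035], [0.0031, 0.0227]] [-0.16400944 -0.00206245]
```

```bash
python3 -m handwheel '[[[1,1.5,-1.75,2,-1.2,4.9,0],[1,1.5,-1.75,4.4,-1.2,4.9,0],[1,1.5,-1.75,4.4,-1.2,4.9,0],[1,1.8,-1.7,7.5,-1.2,4.9,0],[1,2,-1.65,10.4,-1.2,4.9,0],[1,2,-1.65,10.4,-1.2,4.9,0],[1,2,-1.65,10.4,-1.2,4.9,0]]]'
python3 pk.py
```

```text
time_s: 14.95
eef_pos: [0.4677, 0.1382, 0.0368]
eef_rot: [0.297, 0.24, 0.921, -0.081]
wrist_force: [0.4, 1.1, -0.1]
opening: 1.0
grasp_force: 0.0
[ 0.3351213   0.21720602  2.21496452 -1.07984252  0.52578917  0.18756169]
[-0.05, 0.24, -6.19, -0.4, -0.1, 0.1]
[-0.07, 0.28, -0.19, -0.4, -0.1, 0.1]
at 8920 [[-0.0213, -0.0498], [-0.0088, -0.0004], [0.0002, 0.0458]] [-0.0439085  -0.00920822]
```

```bash
python3 -m handwheel '[[[1,0,0.2,0,0,0,0],[-1,0,0.2,0,0,0,0],[-1,0,0.2,0,0,0,0],[-1,0,0.2,0,0,0,0],[-1,0,0.2,0,0,0,0],[-1,0,0.2,0,0,0,0],[-1,0,0.2,0,0,0,0]]]'
python3 - <<'E'
from kin import *
T=tool(); o=status.get_obs(); print(o["opening"]*85,o["grasp_force"],rows(pose(.464,.1435,.046,-.51,lean=np.radians(36),back=.01)))
print(rows(pose(.464,.1435,.046+.15,-.51,lean=np.radians(36),back=.01)))
E
```

```text
time_s: 15.88
eef_pos: [0.4694, 0.1398, 0.0373]
eef_rot: [0.298, 0.24, 0.92, -0.081]
wrist_force: [-5.5, 1.2, 9.5]
opening: 0.486
grasp_force: 58.8
41.33436918534152 58.845048481598496 [0.01, 0.06, -0.19, -0.3, -0.1, 0.1]
[-8.79, -0.02, -12.33, -0.3, -0.1, 0.1]
```

Run:
```python
from kin import *
l=np.radians(36);q0=status.get_obs()["q"]
for a in((.464,.1435,.10,-.51),(.464,.1435,.146,-.51),(.523,.135,.142,-.465),(.582,.126,.138,-.42)):
    G=pose(*a,lean=l,back=.008); print(rows(G),ik(G,q0)[0].round(2))
```

```text
[-3.16, 0.03, -4.36, -0.3, -0.1, 0.1] [ 0.34  0.07  2.21 -0.89  0.6  -0.04]
[-5.86, 0.01, -8.08, -0.3, -0.1, 0.1] [ 0.34 -0.04  2.19 -0.77  0.69 -0.19]
[-10.13, 2.19, -4.5, -1.9, -0.1, -2.0] [ 0.26  0.06  2.11 -0.74  0.61 -0.31]
[-14.42, 4.33, -0.91, -3.4, -0.1, -4.1] [ 0.19  0.16  2.01 -0.7   0.55 -0.43]
```

```bash
python3 -m handwheel '[[[-1,-1.5,0,-2,0,0,0],[-1,-3,0,-4.3,0,0,0],[-1,-4.5,0,-6.2,0,0,0],[-1,-5.9,0,-8.1,0,0,0],[-1,-8,1.1,-6.3,-1,0,-1],[-1,-10.1,2.2,-4.5,-1.9,0,-2],[-1,-12.3,3.3,-2.7,-2.7,0,-3],[-1,-14.4,4.3,-0.9,-3.4,0,-4.1],[-1,-14.4,4.3,-0.9,-3.4,0,-4.1],[-1,-14.4,4.3,-0.9,-3.4,0,-4.1]]]'
cat > cr.py <<'E'
from kin import *
o=status.get_obs();print(o["opening"],o["grasp_force"],rows(pose(.582,.126,.138,-.42,lean=np.radians(36),back=.008)))
A=np.array([[.913,.408],[-.408,.913]]); O=np.array([.5895,-.0528])
for n in("scene","top"):
    c=cam(n);W=cloud(c);h=(W[...,:2]-O)@A
    save(c,"hk_%s_%d.png"%(n,o["time_s"]*10))
    m=(abs(h[...,1]-.16)<.05)&(h[...,0]<-.045)&(h[...,0]>-.16)&(W[...,2]>.22)&(W[...,2]<.28)
    if m.sum()>5:
        q=np.c_[h[m],W[m][:,2]]; t=q[q[:,2]>np.percentile(q[:,2],98)-.008]; print(n,"crown in hoist",len(q),np.percentile(q,[2,50,98],axis=0).round(4).tolist(),"top",t.mean(0).round(4),np.polyfit(t[:,1],t[:,0],1).round(3),np.polyfit(q[:,1],q[:,0],1).round(3))
    m=(abs(h[...,1]-.16)<.02)&(h[...,0]<-.02)&(h[...,0]>-.04)&(W[...,2]>.215)&(W[...,2]<.26)
    q=np.c_[h[m],W[m][:,2]]
    if len(q):print(n,"tip",len(q),np.percentile(q,[2,50,98],axis=0).round(4).tolist())
E
python3 cr.py
```

```text
time_s: 17.12
eef_pos: [0.5854, 0.1224, 0.1258]
eef_rot: [0.299, 0.199, 0.931, -0.065]
wrist_force: [-0.5, 0.4, -6.1]
opening: 0.481
grasp_force: 64.0
0.48095269215806213 63.9894531131722 [-0.35, 0.19, -0.16, -0.1, -0.4, -0.0]
scene crown in hoist 611 [[-0.1579, 0.1245, 0.2222], [-0.1317, 0.1675, 0.2564], [-0.0717, 0.1964, 0.2792]] top [-0.1434  0.1637  0.2759] [-0.127 -0.123] [-0.269 -0.076]
scene tip 34 [[-0.0323, 0.1554, 0.216], [-0.0273, 0.161, 0.2306], [-0.0204, 0.1658, 0.2349]]
top crown in hoist 421 [[-0.1572, 0.1218, 0.2214], [-0.1318, 0.1474, 0.2567], [-0.0708, 0.1938, 0.2789]] top [-0.1426  0.1543  0.2754] [ 0.13  -0.163] [ 0.226 -0.156]
top tip 23 [[-0.0318, 0.1545, 0.2217], [-0.027, 0.1583, 0.2316], [-0.0218, 0.1653, 0.2344]]
```

```bash
sed -i 's/h\[...,0\]>-.16)/h[...,0]>-.1)/' cr.py; python3 cr.py; ls pics; python3 -c "
import cv2,numpy as np,glob
a=cv2.imread(sorted(glob.glob('pics/hk_scene*'))[-1])[120:300,150:330];b=cv2.imread(sorted(glob.glob('pics/hk_top*'))[-1])[90:270,150:330]
cv2.imwrite('pics/c3.png',np.clip(cv2.resize(np.hstack([a,b]),None,fx=2.2,fy=2.2,interpolation=2)*1.6,0,255).astype(np.uint8))"
```

```text
0.48687634995415857 63.99175830418244 [-0.29, 0.13, -0.1, -0.1, -0.3, 0.0]
scene crown in hoist 180 [[-0.0841, 0.1327, 0.2244], [-0.0771, 0.1625, 0.2491], [-0.0702, 0.1869, 0.2553]] top [-0.0766  0.1595  0.2518] [-0.124 -0.057] [-0.132 -0.056]
scene tip 34 [[-0.032, 0.1553, 0.2173], [-0.0276, 0.1609, 0.2306], [-0.0201, 0.166, 0.2343]]
top crown in hoist 106 [[-0.0829, 0.1302, 0.2268], [-0.0757, 0.1549, 0.2501], [-0.0692, 0.1845, 0.2559]] top [-0.0757  0.1584  0.2527] [-0.139 -0.054] [-0.126 -0.056]
top tip 23 [[-0.0317, 0.1543, 0.2215], [-0.0267, 0.1587, 0.2305], [-0.0213, 0.1655, 0.2337]]
c1.png
c2.png
hk_scene_171.png
hk_scene_172.png
hk_top_171.png
hk_top_172.png
scene.png
top.png
w1.png
w2.png
w3.png
w4.png
```

View pics/c3.png

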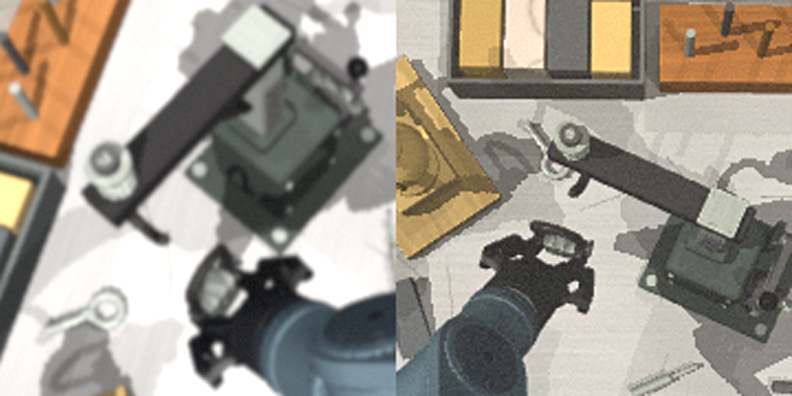

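The crop shows the shackle's crown facing the hook's open side, well clear of the jib. It measures -76 mm in hoist x, 159 mm in y and 0.250 high, inside the entry window of 0.238 to 0.259.

```bash
cat > mv.py <<'E'
from h import *
import sys
# world shift given in hoist axes (m): x y z ; extra yaw rad
a=list(map(float,sys.argv[1:])); T=tool(); G=T.copy()
G[:3,3]+=np.array([.913*a[0]+.408*a[1],-.408*a[0]+.913*a[1],a[2]])
print(rows(G,T), status.get_obs()["wrist_force"])
E
python3 mv.py .076 .001 -.001; python3 mv.py 0 0 -.05
```

```text
[-6.11, 0.1, 4.53, -0.0, -0.0, -0.0] [-0.06160452 -0.46041006 -5.65753685]
[2.92, 0.0, 4.06, -0.0, -0.0, -0.0] [-0.06160452 -0.46041006 -5.65753685]
```

```bash
python3 -m handwheel '[[[-1,-1.2,0,0.9,0,0,0],[-1,-2.4,0,1.8,0,0,0],[-1,-3.6,0.05,2.7,0,0,0],[-1,-4.9,0.1,3.6,0,0,0],[-1,-6.1,0.1,4.5,0,0,0],[-1,-6.1,0.1,4.5,0,0,0],[-1,-6.1,0.1,4.5,0,0,0]]]'
sed -i 's/h\[...,0\]<-.045)&(h\[...,0\]>-.1)/h[...,0]<.02)\&(h[...,0]>-.03)\&(abs(h[...,1]-.16)>.012)/' cr.py; python3 cr.py;python3 -c "
import cv2,numpy as np,glob
a=cv2.imread(sorted(glob.glob('pics/hk_scene*'))[-1])[120:300,150:330];b=cv2.imread(sorted(glob.glob('pics/hk_top*'))[-1])[90:270,150:330]
cv2.imwrite('pics/c4.png',np.clip(cv2.resize(np.hstack([a,b]),None,fx=2.2,fy=2.2,interpolation=2)*1.6,0,255).astype(np.uint8))"
```

```text
time_s: 18.2
eef_pos: [0.6566, 0.0929, 0.1266]
eef_rot: [0.301, 0.199, 0.931, -0.064]
wrist_force: [0.1, -0.2, -6.9]
opening: 0.482
grasp_force: 64.0
0.48197031542212865 63.97394421743229 [5.95, -0.02, -4.6, -0.0, -0.2, -0.0]
scene crown in hoist 93 [[-0.0077, 0.1332, 0.2221], [-0.0023, 0.1772, 0.2415], [0.0028, 0.1884, 0.2511]] top [-0.002   0.1675  0.2474] [-0.072  0.01 ] [-0.102  0.014]
scene tip 34 [[-0.038, 0.1554, 0.2168], [-0.0277, 0.1609, 0.2309], [-0.0207, 0.1775, 0.2348]]
top tip 31 [[-0.0395, 0.1455, 0.2155], [-0.0282, 0.1589, 0.2293], [-0.0214, 0.177, 0.2341]]
```

View pics/c4.png

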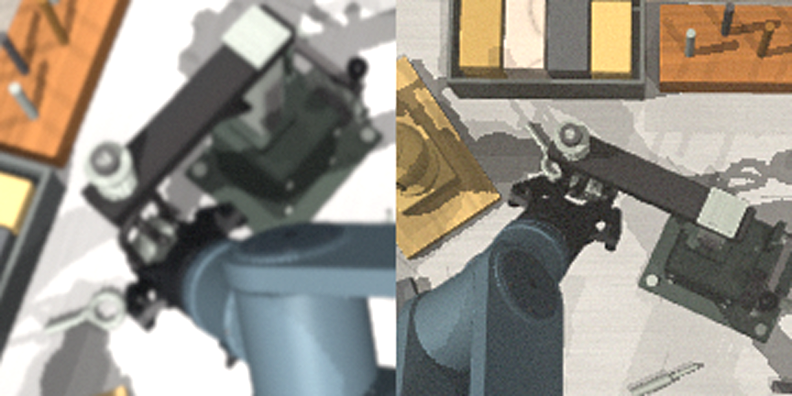

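The crop shows the shackle inside the hook's mouth under the jib, with no contact force. I'm lowering it.

```bash
python3 -m handwheel '[[[-1,0.6,0,0.8,0,0,0],[-1,1.2,0,1.6,0,0,0],[-1,1.75,0,2.4,0,0,0],[-1,2.3,0,3.2,0,0,0],[-1,2.3,0,3.2,0,0,0],[-1,2.3,0,3.2,0,0,0]]]'; python3 mast.py | head -1
```

```text
time_s: 19.05
eef_pos: [0.6574, 0.0929, 0.0879]
eef_rot: [0.301, 0.198, 0.93, -0.064]
wrist_force: [0.2, -0.2, -6.3]
opening: 0.485
grasp_force: 64.0
t 19.05 jib 1226 0.3266526403219078 bowl 0.20465264032190777 pos [0.6574 0.0929 0.0879] 0.4854592446721892 [ 0.16557353 -0.23821778 -6.34138336]
```

```bash
python3 -m handwheel '[[[-1,0.12,0,0.16,0,0,0],[-1,0.24,0,0.32,0,0,0],[-1,0.24,0,0.32,0,0,0],[-1,0.24,0,0.32,0,0,0]]]' | grep -E "pos|force"; python3 -m handwheel '[[[-1,0.12,0,0.16,0,0,0],[-1,0.24,0,0.32,0,0,0],[-1,0.24,0,0.32,0,0,0],[-1,0.24,0,0.32,0,0,0]]]'| grep -E "pos|force"
```

```text
eef_pos: [0.6576, 0.093, 0.0844]
wrist_force: [-0.1, 0.6, -2.8]
grasp_force: 64.4
eef_pos: [0.6579, 0.0931, 0.0807]
wrist_force: [-0.5, -0.9, 3.5]
grasp_force: 65.2
```

```bash
python3 -m handwheel '[[[-1,0.12,0,0.16,0,0,0],[-1,0.22,0,0.3,0,0,0],[-1,0.22,0,0.3,0,0,0],[-1,0.22,0,0.3,0,0,0],[-1,0.22,0,0.3,0,0,0],[-1,0.22,0,0.3,0,0,0]]]'| grep -E "pos|force"; python3 mast.py|head -1
```

```text
eef_pos: [0.6586, 0.093, 0.078]
wrist_force: [-1.2, -2.8, 8.8]
grasp_force: 66.1
t 20.85 jib 1223 0.326634556976514 bowl 0.204634556976514 pos [0.6586 0.093  0.078 ] 0.4874664708416029 [-1.23609297 -2.81695771  8.77535839]
```

```bash
python3 -m handwheel '[[[-1,-0.15,0,-0.2,0,0,0],[-1,-0.29,0,-0.4,0,0,0],[-1,-0.29,0,-0.4,0,0,0],[-1,-0.29,0,-0.4,0,0,0]]]'| grep -E "pos|force"; python3 -m handwheel '[[[0,0,0,0,0,0,0],[0.6,0,0,0,0,0,0],[1,0,0,0,0,0,0],[1,0,0,0,0,0,0],[1,0,0,0,0,0,0],[1,0,0,0,0,0,0]]]'
```

```text
eef_pos: [0.6572, 0.0931, 0.081]
wrist_force: [1.3, 0.2, 2.9]
grasp_force: 64.9
time_s: 22.15
eef_pos: [0.6569, 0.093, 0.0809]
eef_rot: [0.301, 0.198, 0.931, -0.064]
wrist_force: [0.6, -0.1, -0.4]
opening: 0.998
grasp_force: 0.0
```

```bash
python3 -m handwheel '[[[1,0,0,-2,0,0,0],[1,0,0,-5,0,0,0],[1,0,0,-8,0,0,0],[1,0,0,-12,0,0,0],[1,0,0,-16,0,0,0],[1,0,0,-20,0,0,0],[1,0,0,-20,0,0,0],[1,0,0,-20,0,0,0],[1,0,0,-20,0,0,0],[1,0,0,-20,0,0,0]]]'; python3 -m handwheel '[[[1,0,0,0,0,0,0],[1,0,0,0,0,0,0],[1,0,0,0,0,0,0],[1,0,0,0,0,0,0],[1,0,0,0,0,0,0],[1,0,0,0,0,0,0],[1,0,0,0,0,0,0],[1,0,0,0,0,0,0]]]' | grep force
python3 mast.py; python3 cr.py; python3 -c "
from h import *
c=cam('wrist');cv2.imwrite('pics/w5.png',np.clip(c['frame'][::-1,::-1]*1.0,0,255).astype(np.uint8))"
```

```text
time_s: 23.4
eef_pos: [0.5498, 0.1401, 0.2416]
eef_rot: [0.3, 0.199, 0.931, -0.065]
wrist_force: [0.3, -0.4, 0.3]
opening: 1.001
grasp_force: 0.0
wrist_force: [0.4, -0.1, -0.1]
grasp_force: 0.0
t 24.4 jib 1227 0.32667662733893355 bowl 0.20467662733893355 pos [0.55   0.1407 0.2431] 1.000799656473569 [ 0.39523988 -0.08041969 -0.0907429 ]
ball 57 0.21778933924754007
0.9993754600644367 0.0 [3.29, -0.04, 11.68, 0.0, -0.1, -0.0]
scene tip 36 [[-0.0325, 0.1548, 0.2192], [-0.0283, 0.1606, 0.2268], [-0.0217, 0.1657, 0.2297]]
top tip 23 [[-0.0322, 0.1544, 0.2197], [-0.0266, 0.159, 0.2284], [-0.0208, 0.1646, 0.2305]]
```

View pics/w5.png

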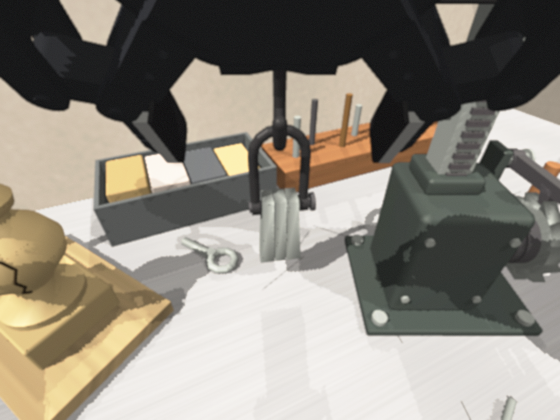

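The wrist view shows the lewis hanging upright by its shackle in the hook at (280,150). The hook has sunk about 4 mm under the load, the pawl is seated and the gripper is clear. After a short settle I'll hand in.

```bash
python3 -m handwheel '[[[1,0,0,0,0,0,0],[1,0,0,0,0,0,0],[1,0,0,0,0,0,0],[1,0,0,0,0,0,0],[1,0,0,0,0,0,0],[1,0,0,0,0,0,0],[1,0,0,0,0,0,0],[1,0,0,0,0,0,0],[1,0,0,0,0,0,0],[1,0,0,0,0,0,0]]]' | grep wrist; python3 -c "
from bench import ctrl; print(ctrl.hand_in())"
```

```text
wrist_force: [0.3, -0.2, 0.0]
the job is handed in; nothing more can be done
None
```

The lewis hangs by its shackle on the hook, tug-tested to about 15 N including its weight; the pawl is seated, the bowl measures level with the finial's top within a few mm, and the job is handed in (no verdict was returned).

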